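# Push a board carrier home in its dock until the spring catch clicks, then turn the clamp

### The arm

A 6-joint arm with a two-finger parallel gripper is mounted at the origin on the work surface. World frame = base frame: x ahead of the robot, y to its left, z up, the work surface at z = 0. Lengths are in m, angles in rad, forces in N, time in s.
With the tool pointing down it reaches from about 0.425 to 0.95 m from the base axis. Payload 3.5 kg.
Tool frame: the origin (TCP) lies at the very end of the fingers, on their centre line; the grasp point (between the pads) lies 19 mm behind it; z points along the fingers, y is the line along which they close (so a half turn about z gives the same grasp; the last joint's range is limited). The gripper opens to 85 mm and grips with 20 to 120 N. Pads are 22 mm wide; open, the fingers measure 114 mm over their backs; the gripper's body (76 mm by 85 mm) begins 54 mm behind the grasp point. The pads swing forward as they close: fully open they stand 13 mm farther back than shut.
Start: joints at [-1.346, 0.286, 1.577, -0, 1.279, -0.15], TCP at [0.247, -0.628, 0.231] pointing down, gripper open.
Joint ranges: [-2.77, 2.77], [-0.9, 2.22], [0.21, 2.48], [-1.53, 4.67], [0.24, 2.81], [-2.84, 2.84]. Speed limits (rad/s): [2.79, 2.79, 3.14, 3.14, 3.14, 3.14].

### API

Orientations are given as a unit quaternion [x, y, z, w].
In Python, from plant import ctrl gives the robot as it stands.
- The arm moves only by the shell command python3 inch.py [FORCE], which reads ROWS from standard input. ROWS is a JSON list of rows, 1 to 10 of them, each of 7 numbers: dx, dy, dz in m, then a rotation vector rx, ry, rz in rad, then the opening from 0.0 (shut) to 1.0 (fully open); each row is the pose to reach, as a shift and turn from the pose commanded when the command began, along the tool's axes at that moment; what a row does not reach only later rows make up. A row lasts 1/8 s, in which the tool goes at most 0.0625 m and 0.188 rad, less where a joint would pass 70% of its speed; a pose out of reach is approached as far as the arm can. The fingers move at their own pace and stop on an object; FORCE is the grip in N (left out, the last holds). Time passes only in rows, so rows that do not move let the fingers close. It prints the time, the measured TCP pose, the force, the opening and the grip force at its end. Input that does not fit is refused with a message, and nothing moves.
- ctrl.get_state(): the state, without advancing time (a new reading comes with each control period).
- ctrl.read_camera(name): name is "scene" or "top" or "wrist"; returns a dict with "pixels" (420x560x3 uint8, red, green, blue), "camera_matrix" (3x3 intrinsics, pixels), "xyz" and "orientation" of the camera in the world. Camera axes: x right, y down, z forward; pixel columns grow to the right and rows downward; lengths in m; the calibration is good to about 2 mm. The wrist camera is an equidistant fisheye: a pixel r from the principal point sees the ray r / f radians off the axis. A picture is of the moment at which its call begins. There is no depth.
- ctrl.sign_off(): hands the job in; it is judged then, once.
The state is a dict: "time": time; "qpos": joint angles; "dq": joint speeds; "joint_efforts": joint torques, N m; "eef_pos": TCP position; "tcp_rot": TCP orientation; "contact_force": force on the tool from outside, world axes, zero at the start; "wrist_torque": the same for the moment, N m; "opening": opening from 0.0 (shut) to 1.0 (fully open); "finger_force": force on a finger pad.
Only numpy, scipy, OpenCV 4.12 (cv2) and the standard library are available. Lean on these libraries where they do the work, as an engineer would, in place of code of your own. Each camera call takes 0.05 s, during which the arm holds its last target. There are 200 camera calls.

### The job

Push the grey circuit-board carrier along the base plate into the flared mouth of its dock and fully home, until the spring catch at the side has been pushed aside and has snapped shut behind the carrier's rear edge; push gently, never harder than about 50 N. Only then turn the grey wing knob beside the dock clockwise to its stop, so that its hold-down foot lies over the carrier. Leave the flasks, the reel and the screwdriver standing or lying where they are.

Things in the scene. Friction and masses are not known exactly. Their poses are not given: they have to be found in the camera images.
- dock: Fixed aluminium base plate 416 x 220 x 12 mm flat on the bench, with steel guides on it. Origin: at bench height; +x is the direction in which the carrier is pushed in, z up. Plate spans x -210..206, y -110..110 mm, top at z = 12; bare apron for x < -55. All heights z here are over the bench.
- mouth (a point): Start of the straight channel, on its centre line on the plate's top (dock x = -10 mm), axes as the dock. The flared entry walls' inner faces run from y = +-75.5 mm at 45 mm before this point to y = +-49.5 mm at it; walls and rails reach z = 34.
- channel (a point): Point on the channel's centre line on the plate, at dock x = 80 mm, axes as the dock. Channel 99 mm wide between rails 14 mm thick, dock x -10..182. At dock x 125..182, lips at z 36..42 reach 6 mm inward over the carrier's sides. A cross wall (z to 38) stops the carrier; see the catch for its depth.
- carrier: Grey block 110 x 96 x 22 mm, loose, 0.26-0.49 kg, too wide to grasp, a green circuit board 94 x 60 x 3 mm on top. Origin: centre of underside; x along its length (rear face -55, front face +55 mm), z up. Front corners cut at 45 degrees by 10 mm, rear ones square. Starts on the apron, front to the mouth, up to 25 mm off the centre line, turned up to 0.3 rad, its origin at dock x about -130.
- catch (a joint): Sideways give of the spring catch, m: 0 = nose sprung 8 mm into the channel, 0.004-0.008 while the carrier's side holds it aside, back to 0 (click) once the carrier's rear edge is past. Catch and stop wall sit on one block, fixed at a depth that varies by 28 mm and is not reported: home, the carrier's origin is at dock x 73..104 mm, with 3 mm of play between catch and wall.
- catch_side (a point): Point on the plate at the channel's -y edge, by the gap in the rail where the catch nose stands (nose z 19..35, 14 mm ramp towards the mouth, square face behind, somewhere in dock x 0..46 mm). Spring 3 N, 5 N when aside; pushing the carrier past it takes 3 to 12 N in all. Fingers following the carrier must stay within 35 mm of the centre line or they hold the catch aside.
- clamp (a joint): Turn of the wing knob, rad: starts at 0 to 0.2, grows clockwise seen from above, stop at 1.5, friction 0.08 N m. At 0 its foot points along the dock's +x, clear of the channel; near 1.5 to the dock's -y, over the carrier's side.
- clamp_grip (a point): Grip point of the grey wing knob: on its vertical axis (dock x = 80, y = 85 mm), 74 mm over the bench. The upright bar is 56 mm long (along this point's x, which points to the foot and turns with the knob), 12 mm thick, z 56..86 mm. Below it the steel foot arm, 47 mm long, top at z = 50.
- flask0: Bystander: dark bottle with tall black cap, about 86 to 95 mm tall, 40 mm wide, on the bench beside the dock; origin at the underside
- flask1: Bystander: dark bottle with tall black cap, about 86 to 95 mm tall, 40 mm wide, on the bench beside the dock; origin at the underside
- flask2: Bystander: dark bottle with tall black cap, about 86 to 95 mm tall, 40 mm wide, on the bench beside the dock; origin at the underside
- reel: Bystander: metal reel with white flanges, 64 mm wide, 44 mm tall; origin at the underside
- driver: Bystander: screwdriver lying on the bench on the dock's +y side, outside the plate

How it is judged:
By the outcome, as a careful person would: the job done as asked, in the order asked, and still so for the second after the job is handed in, with the robot touching nothing.
It also fails if it takes over 72 s, if anything falls off the work surface, if the arm or the gripper's body presses on something with over 40 N, if the wrist force passes 120 N, or if a joint passes its speed limit or range.

## Working session

There is one attempt and no reset: what is moved stays moved. The work goes in short steps, Python scripts to look and compute and a shell command to move; the robot and the scene stay as the last step left them, time stands still between calls to the robot, and variables do not carry over. Pictures are saved under pics/ and viewed, at most 10 in all, crops included, and the job is handed in when it is done.

```bash
ls; mkdir -p pics
python3 - <<'E'
from plant import ctrl
import cv2,json
for n in ["top","scene"]:
    c=ctrl.read_camera(n); cv2.imwrite(f"pics/{n}0.png",c["pixels"][:,:,::-1])
    print(n,c["camera_matrix"],c["xyz"],c["orientation"])
print(ctrl.get_state())
E
```

```text
inch.py
pics
plant.py
top [[401.32594415   0.         279.10271541]
 [  0.         401.32594415 206.36349307]
 [  0.           0.           1.        ]] [ 0.54800796 -0.15759279  0.89767589] [ 0.70789637 -0.7056596   0.02478722 -0.01768774]
scene [[532.6490146    0.         282.90741793]
 [  0.         532.6490146  209.70787752]
 [  0.           0.           1.        ]] [1.39317818 0.3841953  0.88202817] [ 0.42468571  0.80530889 -0.3680607  -0.18881463]
{'time': 0.1, 'qpos': array([-1.34598181e+00,  2.87126625e-01,  1.57802337e+00, -1.22401839e-05,
        1.27860394e+00, -1.49997881e-01]), 'dq': array([-0.00050171, -0.00156385, -0.00284356, -0.00133662,  0.00025424,
       -0.00052327]), 'joint_efforts': array([ 5.66399194e-04, -4.07293618e+01, -2.93698776e+01, -1.56824181e-04,
        3.39373830e-03, -6.50589385e-06]), 'eef_pos': array([ 0.24700881, -0.62754525,  0.23005638]), 'tcp_rot': array([ 9.82489890e-01,  1.86312768e-01, -4.62701938e-05, -1.07966525e-03]), 'contact_force': array([0.99806808, 0.06521234, 0.09447822]), 'wrist_torque': array([-0.00271718,  0.07400492, -0.04345124]), 'finger_force': 0.0, 'opening': 0.9986408094395284}
```

View pics/top0.png

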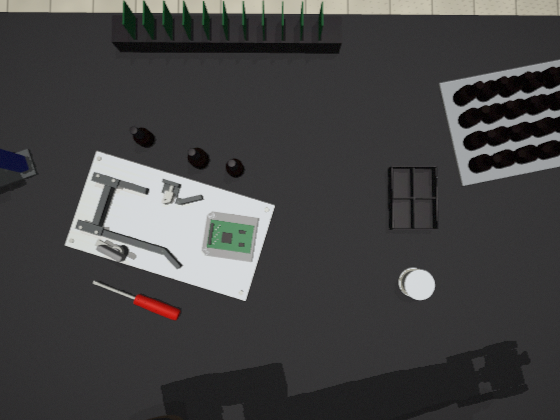

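View pics/scene0.png

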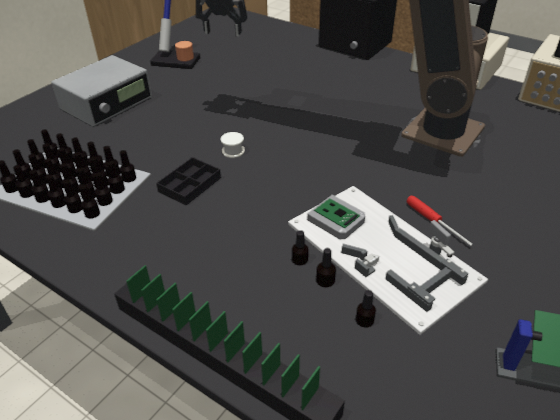

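The top view shows the plate with corners at about (98,153), (66,245), (247,300) and (274,207). The carrier is near (231,237), the knob near (113,250), and the flasks are at (143,137), (198,158) and (235,167). The scene view agrees. Next I measure these.

```bash
cat > h.py <<'E'
import numpy as np,cv2
from scipy.spatial.transform import Rotation as R
from plant import ctrl
def px2w(c,uv,z):
    uv=np.atleast_2d(np.float64(uv)); K=c["camera_matrix"]
    d=np.c_[uv,np.ones(len(uv))]@np.linalg.inv(K).T@R.from_quat(c["orientation"]).as_matrix().T
    o=np.array(c["xyz"]); return (o+d*((z-o[2])/d[:,2:]))
def w2px(c,P):
    p=(np.atleast_2d(P)-c["xyz"])@R.from_quat(c["orientation"]).as_matrix(); p=p@c["camera_matrix"].T; return p[:,:2]/p[:,2:]
E
python3 - <<'E'
from h import *
c=ctrl.read_camera("top"); im=c["pixels"]; 
g=im.min(2); m=(g>120).astype(np.uint8)
m[:, :50]=0; m[:130]=0; m[320:]=0; m[:,300:]=0
ct=max(cv2.findContours(m,0,2)[0],key=cv2.contourArea)
W=px2w(c,ct[:,0],.012)[:,:2]
r=cv2.minAreaRect((W*1000).astype(np.float32)); print(r); B=cv2.boxPoints(r); print(B)
# dock frame from corners
cen=np.array(r[0]);e=[B[1]-B[0],B[2]-B[1]];e=max(e,key=np.linalg.norm);x=e/np.linalg.norm(e)
if x[1]<0:x=-x
y=np.array([-x[1],x[0]]); o=cen+2*x
print("dock o",o,"yaw",np.arctan2(x[1],x[0]))
np.savez("dock.npz",o=o/1000,x=x,y=y)
# rectified dock picture at z=.034 : 1.8 px/mm? 
def D(p,z): return np.array([*(o+p[0]*x+p[1]*y)/1000,z])
src=np.float32(w2px(c,[D(p,.034) for p in [(-210,110),(210,110),(210,-110),(-210,-110)]]))
s=1.8;dst=np.float32([(0,0),(420*s,0),(420*s,220*s),(0,220*s)])
rc=cv2.warpPerspective(im,cv2.getPerspectiveTransform(src,dst),(756,396),flags=2)
cv2.imwrite("pics/rect.png",rc[:,:,::-1])
E
```

```text
((559.932373046875, 73.72555541992188), (415.6098937988281, 219.3604278564453), 73.17759704589844)
[[ 394.80576  -93.44455]
 [ 604.77893 -156.9288 ]
 [ 725.05896  240.89566]
 [ 515.0858   304.3799 ]]
dock o [560.51118523  75.63996828] yaw 1.2771901
```

View pics/rect.png

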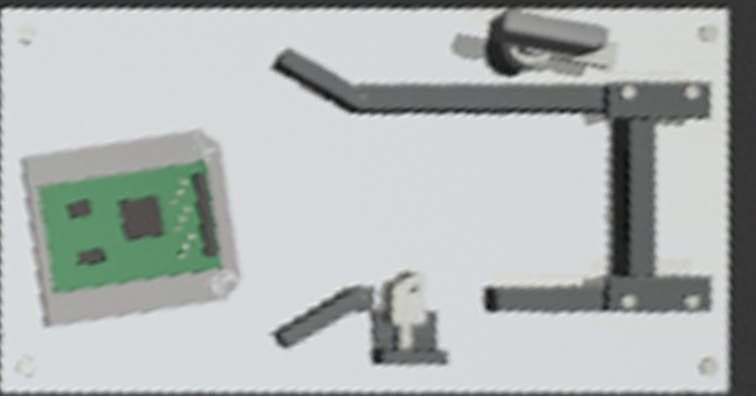

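The rectified dock view (1.8 px/mm) shows the rails symmetric about the centre line. The catch nose is at about dock x=12 mm and the stop wall's top edge at about x=141. The carrier's rear corners are at about (22,157) and (46,325), so its rear mid is at dock (-191,-24) with yaw of about 0.14. I'll go behind it with the fingers parted about 38 mm across the rear face.

```bash
cat > go.py <<'E'
import sys
from h import *
# usage: go.py dockx docky(mm) z(m) yaw_rel_dock : prints tool-frame shift/rotvec
d=np.load("dock.npz"); a=[float(v) for v in sys.argv[1:]]
s=ctrl.get_state(); T=R.from_quat(s["tcp_rot"]); p=s["eef_pos"]
rel=(p[:2]-d["o"]); print("t",s["time"],"now dock mm",rel@d["x"]*1e3,rel@d["y"]*1e3,"z",p[2]*1e3,"F dock",s["contact_force"][:2]@d["x"],s["contact_force"][:2]@d["y"],s["contact_force"][2],"op",s["opening"])
X=T.as_matrix()[:,0]; yaw=np.arctan2(d["x"][1],d["x"][0]); print("yaw rel",np.arctan2(X[1],X[0])-yaw)
if a:
    w=np.r_[d["o"]+(a[0]*d["x"]+a[1]*d["y"])/1e3,a[2]]; y=yaw+a[3]
    G=R.from_matrix(np.c_[[np.cos(y),np.sin(y),0],[np.sin(y),-np.cos(y),0],[0,0,-1]])
    print("shift",T.inv().apply(w-p).round(4),"rot",(T.inv()*G).as_rotvec().round(4))
E
python3 go.py -228 -29 0.15 0.14
```

```text
t 0.15 now dock mm -763.9089897067929 96.55451274608203 z 230.235385168437 F dock 0.5074035898749844 0.10542527337130407 -0.15391782092412454 op 0.9979534944494773
yaw rel -0.9024085614863288
shift [ 0.4306 -0.3426  0.081 ] rot [-0.0015 -0.0012 -1.0424]
```

```bash
echo '[[0.431,-0.343,0.081,0,0,-1.042,0.45],[0.431,-0.343,0.081,0,0,-1.042,0.45],[0.431,-0.343,0.081,0,0,-1.042,0.45],[0.431,-0.343,0.081,0,0,-1.042,0.45],[0.431,-0.343,0.081,0,0,-1.042,0.45],[0.431,-0.343,0.081,0,0,-1.042,0.45],[0.431,-0.343,0.081,0,0,-1.042,0.45],[0.431,-0.343,0.081,0,0,-1.042,0.45],[0.431,-0.343,0.081,0,0,-1.042,0.45],[0.431,-0.343,0.081,0,0,-1.042,0.45]]' | python3 inch.py 30; python3 go.py -228 -29 0.016 0.14
```

```text
time: 1.4
eef_pos: [0.5231, -0.1475, 0.1491]
tcp_rot: [0.758, 0.653, -0.0, -0.001]
contact_force: [-0.1, -0.6, 0.0]
opening: 0.455
finger_force: 0.0
t 1.4 now dock mm -224.44436582554897 -28.745305750771116 z 149.10469179646395 F dock -0.5712989532664312 -0.018340100697468203 0.04024372718611452 op 0.45507830201127314
yaw rel 0.14527732293020557
shift [-0.0037  0.      0.1331] rot [-0.0021 -0.0012  0.0053]
```

```bash
echo '[[-0.004,0,0.06,0,0,0,0.45],[-0.004,0,0.11,0,0,0,0.45],[-0.004,0,0.134,0,0,0,0.45],[-0.004,0,0.134,0,0,0,0.45]]' | python3 inch.py; python3 go.py -202 -26 0.016 0.14
python3 - <<'E'
from h import *
a=ctrl.read_camera("top")["pixels"][180:300,130:310]; b=ctrl.read_camera("wrist")["pixels"]
a=cv2.resize(a,None,fx=2.22,fy=2.22); b=cv2.resize(b,(400,300))
cv2.imwrite("pics/a.png",np.hstack([cv2.copyMakeBorder(a,0,300-a.shape[0],0,0,0),b])[:,:,::-1])
E
```

```text
time: 1.9
eef_pos: [0.5198, -0.1551, 0.014]
tcp_rot: [0.76, 0.65, -0.001, -0.002]
contact_force: [-0.7, -0.4, 0.0]
opening: 0.451
finger_force: 0.0
t 1.9 now dock mm -232.67918626430858 -27.82184384853312 z 14.042369678104054 F dock -0.6090612148677903 0.5966543222023855 0.02601976327951705 op 0.45084903394916925
yaw rel 0.13840406761702284
shift [ 0.0306  0.0024 -0.0019] rot [-0.0053 -0.0015 -0.0016]
```

View pics/a.png

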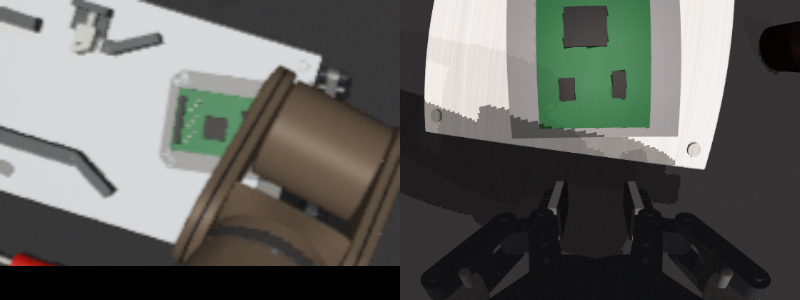

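The wrist view shows the rear face square to the fingers, with its edge level at row 137. It is also centred: edge mid at about column 595, the same as the finger mid. Now I make contact.

```bash
echo '[[0.012,0.001,-0.002,0,0,0,0.45],[0.02,0.0015,-0.002,0,0,0,0.45],[0.025,0.002,-0.002,0,0,0,0.45],[0.029,0.002,-0.002,0,0,0,0.45],[0.032,0.002,-0.002,0,0,0,0.45],[0.034,0.002,-0.002,0,0,0,0.45]]' | python3 inch.py; python3 go.py -150 -11 0.0155 0.06
```

```text
time: 2.75
eef_pos: [0.5291, -0.1224, 0.0184]
tcp_rot: [0.759, 0.651, -0.001, 0.0]
contact_force: [-1.5, -3.1, 0.3]
opening: 0.453
finger_force: 1.7
t 2.75 now dock mm -198.61638751416604 -27.226880555751126 z 18.357125771254452 F dock -3.4020378222965086 0.4900015804917928 0.256055831844174 op 0.4530998821680744
yaw rel 0.14086772040891016
shift [ 0.0504 -0.0092  0.0028] rot [-0.0002  0.0017  0.0809]
```

```bash
echo '[[0.005,-0.001,0.001,0,0,0.008,0.45],[0.01,-0.002,0.001,0,0,0.016,0.45],[0.015,-0.003,0.001,0,0,0.024,0.45],[0.02,-0.004,0.001,0,0,0.032,0.45],[0.025,-0.005,0.001,0,0,0.04,0.45],[0.03,-0.006,0.001,0,0,0.048,0.45],[0.035,-0.007,0.001,0,0,0.056,0.45],[0.04,-0.008,0.001,0,0,0.064,0.45],[0.045,-0.009,0.001,0,0,0.072,0.45],[0.05,-0.009,0.001,0,0,0.08,0.45]]' | python3 inch.py; python3 go.py -105 0 0.0155 0
python3 - <<'E'
from h import *
a=ctrl.read_camera("top")["pixels"][150:300,60:280]; b=ctrl.read_camera("wrist")["pixels"]
a=cv2.resize(a,(396,270)); b=cv2.resize(b,(400,300))
cv2.imwrite("pics/b.png",np.hstack([cv2.copyMakeBorder(a,0,300-a.shape[0],0,0,0),b])[:,:,::-1])
E
```

```text
time: 4.0
eef_pos: [0.5288, -0.072, 0.0182]
tcp_rot: [0.785, 0.62, -0.0, 0.001]
contact_force: [-0.8, -5.5, 3.3]
opening: 0.448
finger_force: 2.9
t 4.0 now dock mm -150.52818678069187 -12.361935121399819 z 18.192647184945482 F dock -5.532722853859734 -0.8570649298707094 3.3390878944468456 op 0.44822728773101655
yaw rel 0.05951936974804095
shift [ 0.0462 -0.0096  0.0026] rot [0.0021 0.0018 0.0595]
```

View pics/b.png

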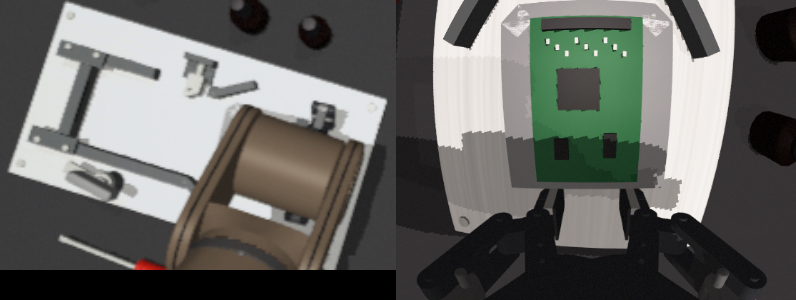

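The wrist view shows the carrier still centred on the fingers, with its front entering the flare symmetrically. Flare walls are at columns ~475 and ~705, the carrier spans 511-670. I continue pushing.

```bash
echo '[[0.005,-0.001,0,0,0,0.006,0.45],[0.01,-0.002,0,0,0,0.012,0.45],[0.015,-0.003,0,0,0,0.018,0.45],[0.02,-0.004,0,0,0,0.024,0.45],[0.025,-0.005,0,0,0,0.03,0.45],[0.03,-0.006,0,0,0,0.036,0.45],[0.035,-0.008,0,0,0,0.042,0.45],[0.04,-0.009,0,0,0,0.048,0.45],[0.044,-0.01,0,0,0,0.054,0.45],[0.048,-0.01,0,0,0,0.06,0.45]]' | python3 inch.py; python3 go.py -65 0 0.0165 0
```

```text
time: 5.35
eef_pos: [0.5305, -0.0231, 0.0181]
tcp_rot: [0.803, 0.596, 0.0, 0.002]
contact_force: [-0.8, -6.3, 3.4]
opening: 0.455
finger_force: 3.3
t 5.35 now dock mm -103.20322010178414 0.19999245166951204 z 18.061461210111016 F dock -6.22575852522664 -1.0267400619947893 3.4016098184346575 op 0.4552139937005475
yaw rel -0.0009716448376000386
shift [0.0382 0.0002 0.0015] rot [ 0.003   0.0012 -0.001 ]
```

```bash
echo '[[0.004,0,0,0,0,0,0.45],[0.008,0,0,0,0,0,0.45],[0.012,0,0,0,0,0,0.45],[0.016,0,0,0,0,0,0.45],[0.02,0,0,0,0,0,0.45]]' | python3 inch.py; python3 go.py; echo '[[0.004,0,0,0,0,0,0.45],[0.008,0,0,0,0,0,0.45],[0.012,0,0,0,0,0,0.45],[0.016,0,0,0,0,0,0.45],[0.02,0,0,0,0,0,0.45]]' | python3 inch.py; python3 go.py;  python3 - <<'E'
from h import *
a=ctrl.read_camera("top")["pixels"][150:300,60:280]; b=ctrl.read_camera("wrist")["pixels"]
a=cv2.resize(a,(396,270)); b=cv2.resize(b,(400,300))
cv2.imwrite("pics/c.png",np.hstack([cv2.copyMakeBorder(a,0,300-a.shape[0],0,0,0),b])[:,:,::-1])
E
```

```text
time: 5.98
eef_pos: [0.5352, -0.0074, 0.0181]
tcp_rot: [0.802, 0.597, -0.003, 0.003]
contact_force: [-7.5, -23.7, 6.8]
opening: 0.451
finger_force: 12.1
t 5.975 now dock mm -86.82120718397714 0.20492213222446118 z 18.118554675363423 F dock -24.82524393494429 0.29185172289737155 6.834564132591569 op 0.4514791327913483
yaw rel 0.0017142279286153084
time: 6.6
eef_pos: [0.5416, 0.0132, 0.0181]
tcp_rot: [0.803, 0.596, -0.001, 0.002]
contact_force: [-2.6, -14.8, 4.5]
opening: 0.451
finger_force: 7.1
t 6.6 now dock mm -65.25743138118446 0.07437515325295144 z 18.096768957027493 F dock -14.965974561362323 -1.7629428694361826 4.489981383622073 op 0.4510504407628404
yaw rel 0.0006445705020496906
```

View pics/c.png

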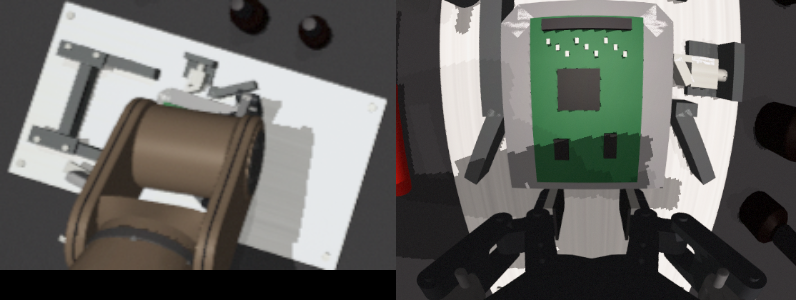

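The wrist view shows the carrier straight in the channel, with its -y side at the catch (columns ~675-740). I continue, watching the force.

```bash
for i in 1; do :; done; echo '[[0.003,0,0,0,0,0,0.45],[0.006,0,0,0,0,0,0.45],[0.009,0,0,0,0,0,0.45],[0.012,0,0,0,0,0,0.45],[0.015,0,0,0,0,0,0.45],[0.018,0,0,0,0,0,0.45]]' | python3 inch.py; python3 go.py; echo '[[0.003,0,0,0,0,0,0.45],[0.006,0,0,0,0,0,0.45],[0.009,0,0,0,0,0,0.45],[0.012,0,0,0,0,0,0.45],[0.015,0,0,0,0,0,0.45],[0.018,0,0,0,0,0,0.45]]' | python3 inch.py; python3 go.py; echo '[[0.003,0,0,0,0,0,0.45],[0.006,0,0,0,0,0,0.45],[0.009,0,0,0,0,0,0.45],[0.012,0,0,0,0,0,0.45],[0.015,0,0,0,0,0,0.45],[0.018,0,0,0,0,0,0.45]]' | python3 inch.py; python3 go.py
```

```text
time: 7.45
eef_pos: [0.5467, 0.0302, 0.0181]
tcp_rot: [0.803, 0.596, -0.002, 0.002]
contact_force: [-2.9, -14.9, 5.6]
opening: 0.451
finger_force: 7.3
t 7.45 now dock mm -47.45337563844494 0.09393379382852668 z 18.083439012004217 F dock -15.101051890697152 -1.5480547591342282 5.627461548283662 op 0.45115424316470165
yaw rel 0.000487626258582452
time: 8.2
eef_pos: [0.5519, 0.0474, 0.0181]
tcp_rot: [0.803, 0.596, -0.002, 0.002]
contact_force: [-3.1, -14.4, 5.2]
opening: 0.446
finger_force: 7.4
t 8.2 now dock mm -29.562017982702187 0.08572140105216021 z 18.07768227777036 F dock -14.706571327540166 -1.2416341878467454 5.204082342738728 op 0.4464076017211774
yaw rel 0.00047875622142901086
time: 8.95
eef_pos: [0.5571, 0.0644, 0.0181]
tcp_rot: [0.803, 0.596, -0.002, 0.002]
contact_force: [-2.7, -15.4, 6.4]
opening: 0.451
finger_force: 7.6
t 8.95 now dock mm -11.700162469469973 0.02487842237929139 z 18.105500032727612 F dock -15.549559524961529 -1.8704267403088264 6.358553911976847 op 0.4506913513082483
yaw rel 0.0004475334042002288
```

```bash
echo '[[0.002,0,0,0,0,0,0.45],[0.004,0,0,0,0,0,0.45],[0.006,0,0,0,0,0,0.45],[0.008,0,0,0,0,0,0.45],[0.01,0,0,0,0,0,0.45],[0.012,0,0,0,0,0,0.45],[0.014,0,0,0,0,0,0.45],[0.016,0,0,0,0,0,0.45]]' | python3 inch.py; python3 go.py
python3 - <<'E'
from h import *
a=ctrl.read_camera("top")["pixels"][150:300,60:280]; b=ctrl.read_camera("wrist")["pixels"]
a=cv2.resize(a,(396,270)); b=cv2.resize(b,(400,300))
cv2.imwrite("pics/d.png",np.hstack([cv2.copyMakeBorder(a,0,300-a.shape[0],0,0,0),b])[:,:,::-1])
E
```

```text
time: 9.95
eef_pos: [0.5617, 0.0796, 0.0181]
tcp_rot: [0.803, 0.596, -0.002, 0.002]
contact_force: [-2.5, -16.3, 6.4]
opening: 0.454
finger_force: 7.8
t 9.95 now dock mm 4.125387561444303 0.030762339271521083 z 18.088340185791377 F dock -16.36182895887688 -2.2924232524600963 6.4386311793350615 op 0.45365444722100345
yaw rel 0.00044143505696325747
```

View pics/d.png

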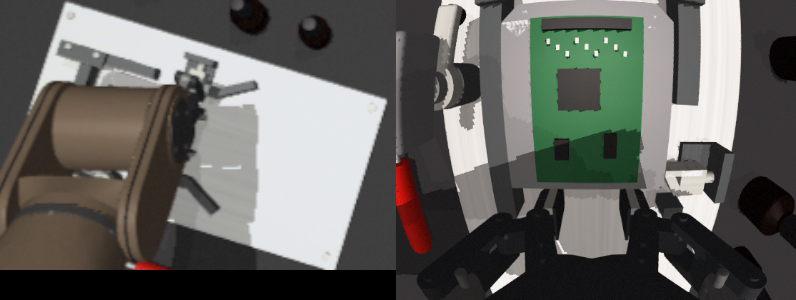

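The wrist view shows the catch nose around (680,178), just ahead of the rear edge at row 188. Around 5-10 mm remain, so I'll move in small steps.

```bash
echo '[[0.001,0,0,0,0,0,0.45],[0.002,0,0,0,0,0,0.45],[0.003,0,0,0,0,0,0.45],[0.004,0,0,0,0,0,0.45]]' | python3 inch.py; python3 go.py;  echo '[[0.001,0,0,0,0,0,0.45],[0.002,0,0,0,0,0,0.45],[0.003,0,0,0,0,0,0.45]]' | python3 inch.py; python3 go.py; echo '[[0.001,0,0,0,0,0,0.45],[0.002,0,0,0,0,0,0.45]]' | python3 inch.py; python3 go.py
```

```text
time: 10.55
eef_pos: [0.5628, 0.0833, 0.0181]
tcp_rot: [0.803, 0.596, -0.002, 0.002]
contact_force: [-2.5, -16.8, 5.9]
opening: 0.449
finger_force: 7.8
t 10.55 now dock mm 8.02890479815439 0.05323141303807315 z 18.051867419255846 F dock -16.80758357792453 -2.4574669315280873 5.889684149299848 op 0.4494976460073523
yaw rel 0.00047238802681914827
time: 10.92
eef_pos: [0.5637, 0.0862, 0.0181]
tcp_rot: [0.803, 0.596, -0.002, 0.002]
contact_force: [-2.7, -15.4, 6.2]
opening: 0.45
finger_force: 7.9
t 10.925 now dock mm 11.018787820760945 0.0033251057024329977 z 18.099027660458635 F dock -15.544927724428643 -1.8556802105365264 6.240627626336051 op 0.44998925316526645
yaw rel 0.0005037548575976825
time: 11.18
eef_pos: [0.5643, 0.0881, 0.0181]
tcp_rot: [0.803, 0.596, -0.002, 0.002]
contact_force: [-2.8, -16.0, 6.5]
opening: 0.45
finger_force: 7.9
t 11.175 now dock mm 13.000587849868326 0.02118756956855809 z 18.081134771141592 F dock -16.119178828860438 -1.9990252520008187 6.51006613336887 op 0.45014347198389515
yaw rel 0.00047131653426468745
```

```bash
for i in 1; do echo '[[0.001,0,0,0,0,0,0.45],[0.002,0,0,0,0,0,0.45]]' | python3 inch.py; python3 go.py;echo '[[0.001,0,0,0,0,0,0.45],[0.002,0,0,0,0,0,0.45]]' | python3 inch.py; python3 go.py; done | grep now
python3 - <<'E'
from h import *
b=ctrl.read_camera("wrist")["pixels"][180:320,200:500]
cv2.imwrite("pics/e.png",cv2.resize(b,None,fx=2.5,fy=2.5)[:,:,::-1])
E
```

```text
t 11.425 now dock mm 14.984293347657921 0.011464295739784048 z 18.094910764428025 F dock -16.700375087742295 -1.7993664185839702 7.169777171221258 op 0.44907194861646854
t 11.675 now dock mm 18.395961966840943 0.011682898652732265 z 18.049355650578928 F dock -7.64368943823474 -3.189369056395207 3.6656313830424274 op 0.44536537046797386
```

View pics/e.png

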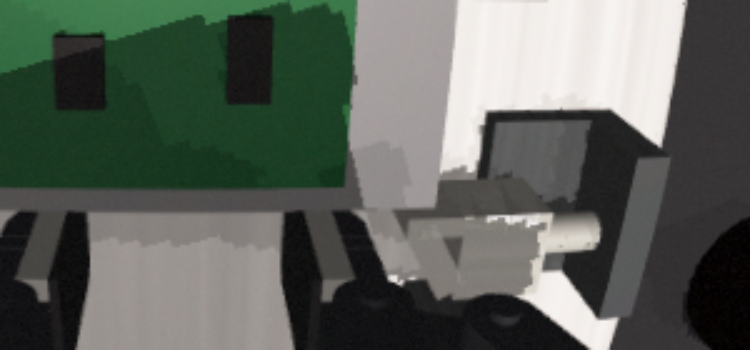

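The force dropped from 16.7 to 7.6 N with a jump forward. The crop shows the catch nose tip at (380,210), now inside the carrier's side line (column ~440) and behind its rear edge, so it has snapped shut. I back off and go to the knob, which is at about 0.15 rad clockwise (from the rectified view).

```bash
echo '[[-0.01,0,0,0,0,0,0.45],[-0.025,0,0,0,0,0,0.45],[-0.025,0,-0.04,0,0,0,0.45],[-0.025,0,-0.09,0,0,0,0.5],[-0.025,0,-0.12,0,0,0,0.6],[-0.025,0,-0.12,0,0,0,0.6]]' | python3 inch.py; python3 go.py 80 85 0.12 -0.15
```

```text
time: 12.48
eef_pos: [0.5592, 0.0716, 0.14]
tcp_rot: [0.803, 0.596, 0.002, 0.001]
contact_force: [-0.4, 0.4, 0.5]
opening: 0.599
finger_force: 0.0
t 12.475 now dock mm -4.245185375908739 0.1313460334202817 z 139.96627564030157 F dock 0.3053204823662022 0.4676239702450788 0.46146609450843556 op 0.5986466011032975
yaw rel -0.0006279906142010461
shift [ 0.0842 -0.085   0.0197] rot [ 0.0049 -0.0023  0.1494]
```

```bash
echo '[[0.042,-0.042,0,0,0,0.07,0.6],[0.084,-0.085,0,0,0,0.15,0.6],[0.084,-0.085,0.02,0,0,0.15,0.6],[0.084,-0.085,0.02,0,0,0.15,0.6]]' | python3 inch.py; python3 go.py 80 85 0.06 -0.15;  python3 - <<'E'
from h import *
b=ctrl.read_camera("wrist")["pixels"]
cv2.imwrite("pics/f.png",b[:,:,::-1])
E
```

```text
time: 12.98
eef_pos: [0.4976, 0.1769, 0.1136]
tcp_rot: [0.845, 0.535, -0.003, -0.002]
contact_force: [0.3, -0.3, -0.2]
opening: 0.605
finger_force: 0.0
t 12.975 now dock mm 78.69540348736085 89.56375409077562 z 113.57339335162655 F dock -0.19371209593962088 -0.37232769224536316 -0.21028688744651144 op 0.6050837896277592
yaw rel -0.1491563303131922
shift [0.0022 0.0047 0.0535] rot [-0.0065  0.004   0.0008]
```

View pics/f.png

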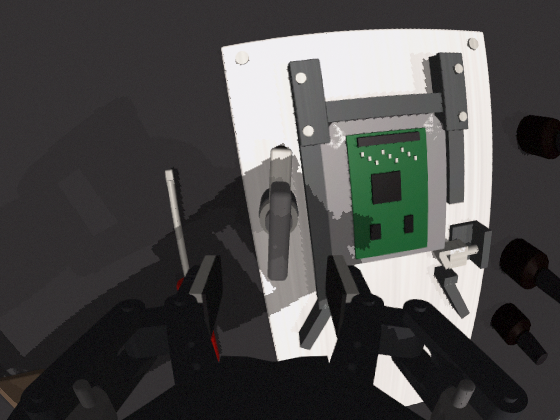

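The wrist view shows the carrier home against the wall and the catch nose behind its rear edge at about (460,258). The knob bar is upright in the picture at column ~280, between the fingers (mid ~275). I descend and grip.

```bash
echo '[[0,0,0,0,0,0,0.6],[0,0,0.03,0,0,0,0.6],[0,0,0.05,0,0,0,0.6],[0,0,0.058,0,0,0,0.6],[0,0,0.058,0,0,0,0.6],[0,0,0.058,0,0,0,0.6]]' | python3 inch.py; python3 go.py 80 85 0.06 -0.15
```

```text
time: 13.78
eef_pos: [0.5018, 0.1768, 0.0605]
tcp_rot: [0.846, 0.534, 0.001, 0.0]
contact_force: [-0.6, 0.3, -0.2]
opening: 0.598
finger_force: 0.0
t 13.775 now dock mm 79.84024126670845 85.48993951940342 z 60.4569501424636 F dock 0.12007361604157604 0.6601719792464265 -0.1733246535877065 op 0.5982979632579679
yaw rel -0.15073424926688794
shift [0.0002 0.0005 0.0005] rot [ 0.0017 -0.0012 -0.0007]
```

```bash
echo '[[0,0,0,0,0,0,0.3],[0,0,0,0,0,0,0.1],[0,0,0,0,0,0,0],[0,0,0,0,0,0,0],[0,0,0,0,0,0,0],[0,0,0,0,0,0,0],[0,0,0,0,0,0,0]]' | python3 inch.py 40; python3 go.py 80 85 0.06 -1.5
```

```text
time: 14.65
eef_pos: [0.5007, 0.177, 0.06]
tcp_rot: [0.845, 0.534, -0.0, -0.0]
contact_force: [-3.1, -0.0, 5.3]
opening: 0.132
finger_force: 41.3
t 14.65 now dock mm 79.75146950101278 86.58653497085591 z 60.00769197754018 F dock -0.936763231996769 2.974065620530842 5.26999108721231 op 0.1324652113933807
yaw rel -0.15041642917802323
shift [0.0005 0.0015 0.    ] rot [-5.0000e-04  3.0000e-04  1.3496e+00]
```

```bash
echo '[[0,0,0,0,0,0.12,0],[0,0,0,0,0,0.24,0],[0,0,0,0,0,0.36,0],[0,0,0,0,0,0.48,0],[0,0,0,0,0,0.6,0],[0,0,0,0,0,0.72,0],[0,0,0,0,0,0.84,0],[0,0,0,0,0,0.96,0],[0,0,0,0,0,1.08,0],[0,0,0,0,0,1.2,0]]' | python3 inch.py; echo '[[0,0,0,0,0,0.04,0],[0,0,0,0,0,0.08,0],[0,0,0,0,0,0.11,0],[0,0,0,0,0,0.14,0],[0,0,0,0,0,0.14,0]]' | python3 inch.py; python3 -c "
from plant import ctrl;print(ctrl.get_state()['wrist_torque'])"; python3 go.py 80 85 .06 -1.5
```

```text
time: 15.9
eef_pos: [0.4994, 0.1792, 0.06]
tcp_rot: [0.999, -0.039, -0.002, -0.002]
contact_force: [-6.6, 8.2, 8.1]
opening: 0.13
finger_force: 41.5
time: 16.52
eef_pos: [0.4995, 0.1795, 0.06]
tcp_rot: [0.994, -0.107, -0.002, -0.002]
contact_force: [-7.3, 9.1, 7.4]
opening: 0.126
finger_force: 41.6
[ 1.28095817  0.97272552 -0.03148141]
t 16.525 now dock mm 81.74054570694736 88.47586023652748 z 59.974217410817836 F dock 6.565378538335799 9.572872146803862 7.377483007181028 op 0.1264979647789048
yaw rel -1.4917448391271597
shift [ 0.0033  0.002  -0.    ] rot [-0.0042  0.0039  0.0082]
```

```bash
echo '[[0.001,0.001,0,0,0,0.03,0],[0.002,0.001,0,0,0,0.06,0],[0.002,0.001,0,0,0,0.08,0],[0.002,0.001,0,0,0,0.08,0]]' | python3 inch.py; python3 -c "
from plant import ctrl;print(ctrl.get_state()['wrist_torque'])"; python3 go.py
```

```text
time: 17.02
eef_pos: [0.4995, 0.1795, 0.06]
tcp_rot: [0.99, -0.143, -0.004, -0.002]
contact_force: [-10.6, 14.5, 10.6]
opening: 0.131
finger_force: 60.4
[2.28442678 1.66768887 1.47260002]
t 17.025 now dock mm 81.71017000609214 88.48755730085082 z 60.02821629749966 F dock 10.809985993025933 14.309307101148045 10.644639564163095 op 0.13061543691890778
yaw rel -1.5636898088513613
```

The torque rose to 1.5 N m, so the knob is on its stop. I release and lift.

```bash
echo '[[-0.002,-0.001,0,0,0,-0.04,0],[-0.002,-0.001,0,0,0,-0.04,0.3],[-0.002,-0.001,0,0,0,-0.04,0.5],[-0.002,-0.001,0,0,0,-0.04,0.6],[-0.002,-0.001,-0.01,0,0,-0.04,0.6],[-0.002,-0.001,-0.05,0,0,-0.04,0.6],[-0.002,-0.001,-0.1,0,0,-0.04,0.6],[-0.002,-0.001,-0.14,0,0,-0.04,0.6],[-0.002,-0.001,-0.14,0,0,-0.04,0.6]]' | python3 inch.py; python3 go.py
python3 - <<'E'
from h import *
b=ctrl.read_camera("wrist")["pixels"]; s=ctrl.read_camera("scene")["pixels"][170:330,280:500]
cv2.imwrite("pics/g.png",np.hstack([cv2.resize(b,(400,300)),cv2.resize(s,(400,291))[:300] if 0 else cv2.copyMakeBorder(cv2.resize(s,(400,291)),0,9,0,0,0)])[:,:,::-1])
E
```

```text
time: 18.15
eef_pos: [0.5037, 0.1772, 0.2048]
tcp_rot: [0.992, -0.126, 0.005, -0.001]
contact_force: [-0.4, -1.1, -0.3]
opening: 0.599
finger_force: 0.0
t 18.15 now dock mm 80.75413333034017 83.76845934480639 z 204.768735575564 F dock -1.1439391390060452 0.10755533254907661 -0.31438911857799223 op 0.5993390305751775
yaw rel -1.530806433699883
```

View pics/g.png

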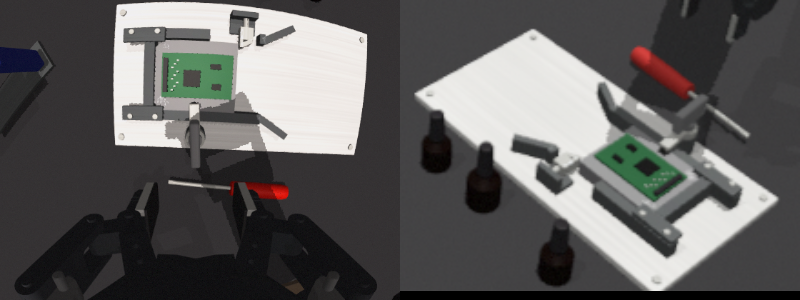

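The final views show the carrier home, with the catch nose behind its rear edge at (247,40). The foot lies over the carrier's side at (195,110), the bystanders are in place and the robot is clear.

```bash
python3 -c "
from plant import ctrl;print(ctrl.sign_off())"
```

```text
the job is handed in; nothing more can be done
None
```

The carrier is fully home with the catch snapped shut behind it, the wing knob is turned to its stop with its foot over the carrier, nothing else was disturbed, and the job is handed in at about 18 s with push force readings up to about 25 N.

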